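Shut and latch the nut's compartment

ROBOT

A 6-joint arm with a two-finger parallel gripper is mounted at the origin on the work surface. World frame = base frame: x ahead of the robot, y to its left, z up, the work surface at z = 0. Lengths are in mm, angles in rad, forces in N, time in s.
With the tool pointing down it reaches from about 275 to 825 mm from the base axis. Payload 5.2 kg.
Tool frame: the origin (TCP) lies at the very end of the fingers, on their centre line; the grasp point (between the pads) lies 19 mm behind it; z points along the fingers, y is the direction in which the jaws open and shut (so a half turn about z gives the same grasp; the last joint's range is limited). The gripper opens to 93 mm and grips with 3 to 60 N. Pads are 15 mm wide; open, the fingers measure 128 mm over their backs; the gripper's body (75 mm by 188 mm) begins 65 mm behind the grasp point.
Start: joints at [1.073, 0.259, 1.535, -0, 1.348, -0.203], TCP at [159.779, 526.284, 181.953] pointing down, gripper open.
Joint ranges: [-3.14, 3.14], [-0.91, 2.08], [0.19, 2.58], [-1.22, 4.36], [0.22, 2.71], [-3.12, 3.12]. Speed limits (rad/s): [2.57, 2.57, 3.14, 3.14, 3.14, 3.14].

INTERFACE

Orientations are given as [roll, pitch, yaw] about the fixed x, y, z axes, in that order (R = Rz(yaw) Ry(pitch) Rx(roll)).
In Python, from bench import robot gives the robot as it stands. The module is installed in compiled form; this text tells all that it offers. Calls block until the motion is done:
- robot.move_ptp(position, orientation): joint-space move of the TCP to a pose.
- robot.move_linear(position, ori=None, speed=150, f_stop=None): straight line of the TCP; ori=None keeps the orientation; speed is the mean speed in mm/s. With f_stop (N) it stops when the force on the tool has changed by that much, and returns True; else False.
- robot.move_j(angles): joint-space move.
- robot.move_gripper(opening): opening from 0.0 (shut) to 1.0 (fully open); the grip force is fixed at half the most; returns when the fingers have stopped.
- robot.sleep(seconds).
- robot.inverse_kinematics(position, orientation): joint angles nearest the present ones, or None.
- robot.get_image(name): name is "scene" or "side" or "wrist"; returns a dict with "img" (384x512x3 uint8, blue, green, red), "fovy" (degrees; the focal length in pixels is half the picture's height over the tangent of half this angle, whatever the lens; pixels are square), "cx", "cy" (the principal point, pixels), "eye" and "orientation" of the camera in the world. Camera axes: x right, y down, z forward; pixel columns grow to the right and rows downward; lengths in mm; the calibration is good to about 2 mm. A picture is of the moment at which its call begins. There is no depth.
A pose or a line that the arm cannot do raises robot.MotionError and nothing moves.
- robot.hand_in(): hands the job in, once; it reports no verdict.
Readings, each from a call of its own:
- robot.current_t(): time.
- robot.current_qpos(): joint angles.
- robot.current_joint_vel(): joint speeds.
- robot.current_joint_efforts(): joint torques, N m.
- robot.current_tcp_pos(): TCP position.
- robot.current_eef_rot(): TCP orientation.
- robot.current_contact_force(): force on the tool from outside, world axes, zero at the start.
- robot.current_ft_torque(): the same for the moment, N m.
- robot.current_gripper_width(): opening from 0.0 (shut) to 1.0 (fully open).
Only numpy, scipy, OpenCV 4.12 (cv2) and the standard library are available. Lean on these libraries where they do the work, as an engineer would, in place of code of your own. Each camera call takes 0.05 s, during which the arm holds its last target.

TASK

The compartment of the small-parts organiser that has the nut in it was left with its lid up and its latch arm swung aside. Press that lid fully shut with a fingertip, and only then push its latch arm round with one finger until it points straight back across the shut lid, as the arms of the two neighbouring compartments do. Do not grasp or lift anything, do not disturb the neighbours' latch arms, the dish, the carabiner or the headlamp bracket, and finish with the hand clear.

Things in the scene. Friction and masses are not known exactly. Their poses are not given: they have to be found in the camera images.
- bin_a: The open compartment, one of three equal fixed clear boxes side by side, 74 mm apart, in any order, on a base tray. Box 90 mm (its x) by 68 mm (its y), 40 mm high, walls 3 mm. Origin: centre of its underside, 6 mm above the bench. Its x axis points from its front (latch) to its back (lid hinge), z up. The shut lid's upper face is 44 mm above the origin.
- lid (a joint): Angle (rad) of the open compartment's clear grey-rimmed lid: 0 = shut, on its stop; grows as it opens upward; starts 0.6 to 1.0. Lid 88 x 66 mm, 4 mm thick; hinge line along the box's y at x = +45, z = +40 mm of bin_a, so the front edge rises. The hinge is stiff: the lid stays where left; a downward push of about 2 to 4 N on it closes it.
- lid_edge (a point): Middle of the lid's free (front) edge, on its upper face, 88 mm from the hinge.
- latch_a (a joint): Angle (rad) of the open compartment's latch arm about its vertical pivot. 0 = points along the box's +x, straight back across the lid; grows counter-clockwise seen from above; -1.57 = along the box's -y. Starts -1.9 to -1.2, turns from -2.0 to +0.6, no stop or click at 0; light friction holds it where left (about 0.6 N at the post turns it).
- latch_a_pivot (a point): The pivot of that arm, on a lug before the middle of the box's front side (x = -58 mm, y = 0 of bin_a), at the height of the arm's upper face, 53 mm above bin_a's origin (59 mm above the bench).
- latch_a_post (a point): Top centre of the upright round post (10 mm diameter, 22 mm tall above the arm) on that arm, 40 mm from the pivot, 81 mm above the bench; meant to be pushed sideways by a finger. The arm is a dark steel bar 50 mm long from the pivot, 12 mm wide, 6 mm thick; its underside clears the shut lid by 3 mm.
- nut: Yellow hexagonal nut, about 30 mm across and 14 mm high, lying loose in the open compartment; origin at the centre of its underside.
- latch_b (a joint): Angle of the latch arm of one neighbouring compartment, alike in every way, at 0; to be left alone.
- latch_c (a joint): Angle of the latch arm of the other neighbouring compartment, at 0; to be left alone.
- bin_b: A neighbouring compartment, same shape and axes as bin_a, its lid shut (fixed). The tray under the three is 130 x 232 mm, 6 mm thick, fixed to the bench.
- bin_c: The other neighbouring compartment, same shape and axes as bin_a, its lid shut (fixed).
- dish: Loose glass dish, 90 mm across and 32 mm high; origin at the centre of its underside; to be left alone.
- carabiner: Loose red locking carabiner lying flat, 110 x 62 mm, 14 mm high; origin at its centre on the bench; to be left alone.
- bracket: Loose steel headlamp bracket, a U of sheet 60 x 34 mm and 30 mm high; origin at the centre of its underside; to be left alone.

How it is judged:
By the outcome, as a careful person would: the job done as asked, in the order asked, and still so for the second after the job is handed in, with the robot touching nothing.
It also fails if it takes over 48 s, if anything falls off the work surface, if the arm or the gripper's body presses on something with over 40 N, if the wrist force passes 120 N, or if a joint passes its speed limit or range.

## Working session

There is one attempt and no reset: what is moved stays moved. The work goes in short steps, each a Python script; the robot and the scene stay as the last script left them, time stands still between calls to the robot, and variables do not carry over. Pictures are saved under pics/ and viewed, and the job is handed in when it is done.

```bash
mkdir -p pics
cat > h.py <<'E'
import numpy as np, cv2, json
from bench import robot
from scipy.spatial.transform import Rotation as R
def snap(n,f):
    d=robot.get_image(n); cv2.imwrite(f'pics/{f}.png',d['img'])
    m={k:np.array(d[k]).tolist() for k in('fovy','cx','cy','eye','orientation')}
    json.dump(m,open(f'pics/{f}.json','w')); return d
def load(f):
    return json.load(open(f'pics/{f}.json'))
def cam(m):
    o=np.array(m['orientation']); r=R.from_euler('xyz',o).as_matrix() if o.size==3 else o.reshape(3,3)
    return r,np.array(m['eye']),192/np.tan(np.radians(m['fovy'])/2)
def ray(m,u,v):
    r,e,f=cam(m); d=r@np.array([(u-m['cx'])/f,(v-m['cy'])/f,1]); return e,d/np.linalg.norm(d)
def onz(m,u,v,z):
    e,d=ray(m,u,v); return e+d*(z-e[2])/d[2]
def tri(a,b):
    (e1,d1),(e2,d2)=ray(*a),ray(*b)
    s=np.linalg.lstsq(np.c_[d1,-d2],e2-e1,rcond=None)[0]
    p,q=e1+s[0]*d1,e2+s[1]*d2; return (p+q)/2,np.linalg.norm(p-q)
def proj(m,p):
    r,e,f=cam(m); c=r.T@(np.array(p)-e); return m['cx']+f*c[0]/c[2],m['cy']+f*c[1]/c[2]
E
python3 - <<'E'
from h import *
for n in('scene','side','wrist'):
    snap(n,n+'0'); print(n,load(n+'0'))
    i=cv2.imread(f'pics/{n}0.png'); cv2.imwrite(f'pics/{n}0b.png',cv2.resize(i,(800,600),interpolation=cv2.INTER_CUBIC))
print(robot.current_t(),robot.current_eef_rot(),robot.current_gripper_width())
E
```

```text
scene {'fovy': 43.77962641964331, 'cx': 263.911526944248, 'cy': 193.45613315612485, 'eye': [1073.9138619196403, 731.6909928837232, 760.8583946574626], 'orientation': [-2.264245751741833, -0.017576034223272696, 2.5832719588577744]}
side {'fovy': 46.00057743557039, 'cx': 255.89526484768854, 'cy': 197.24903712869366, 'eye': [182.96815200789212, 493.45234807415875, 791.1408328973379], 'orientation': [-2.416846396382256, 0.01706086432463727, -2.377237944613436]}
wrist {'fovy': 61.0779567171194, 'cx': 254.9564127501974, 'cy': 196.0571629662615, 'eye': [94.5639570888895, 546.4127289160987, 382.9846909651223], 'orientation': [2.8940258148747824, 0.0010577122776256331, 1.2764545235938702]}
0.15 [-3.14019556e+00 -3.13812065e-04  2.84674984e+00] 1.000948500046448
```

View pics/scene0b.png

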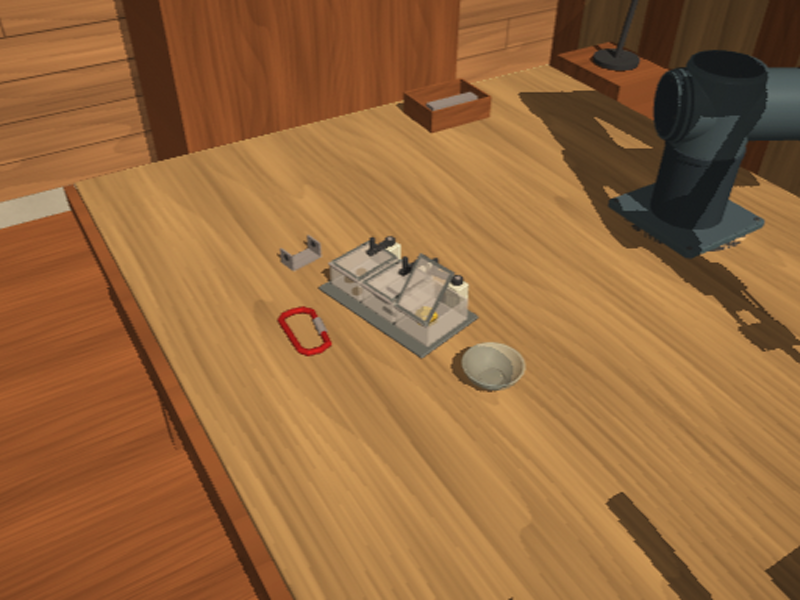

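View pics/side0b.png

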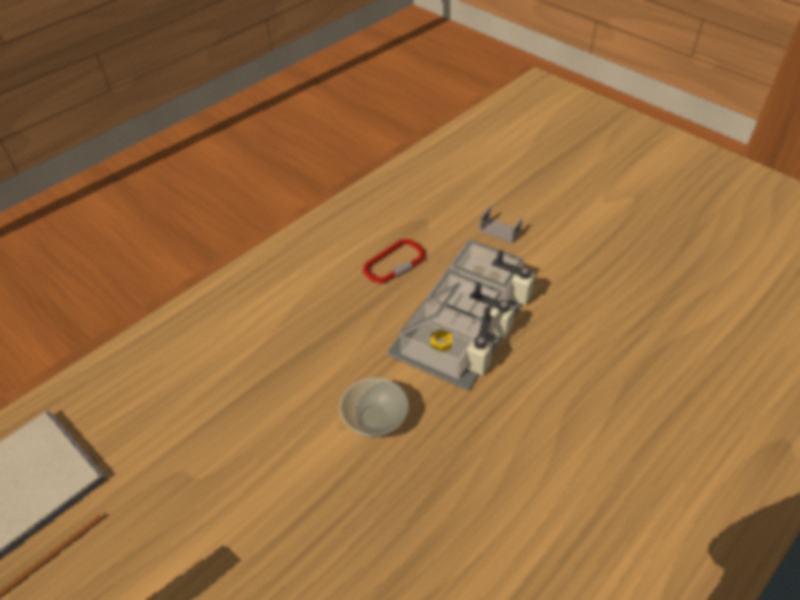

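View pics/wrist0b.png

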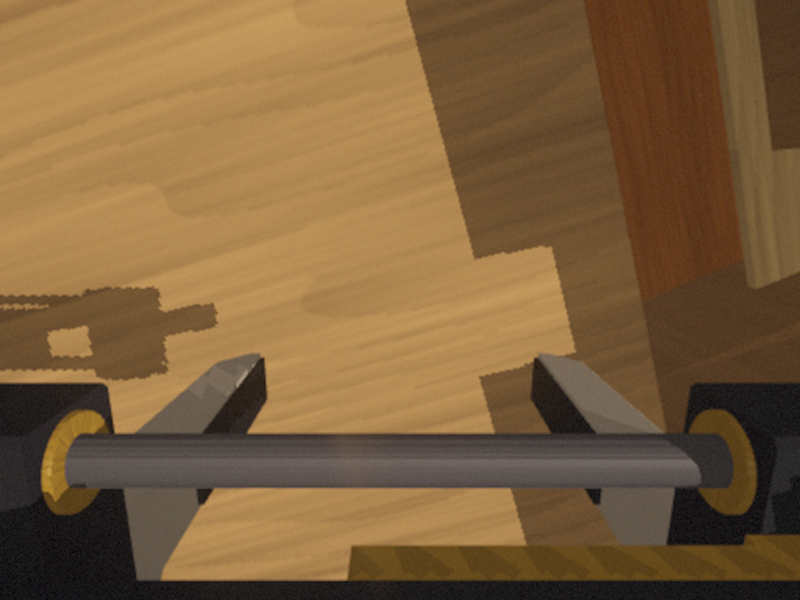

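The scene picture shows the organiser at about (400,295), with the open bin and yellow nut nearest the dish. The side picture shows the same at (460,310), with the nut at (441,340). Next I get rough positions, then take a closer wrist view.

Run:
```python
from h import *
S,D=load('scene0'),load('side0'); k=.64
for n,m,u,v,z in [('nut',S,428,315,16),('nut',D,441,340,16),('trayBackA',S,423,356,6),('trayFrontA',S,476,320,6),('trayBackC',S,320,286,6),('trayBackA',D,391,351,6),('trayFrontA',D,471,387,6),('dish',S,490,385,0),('dish',D,375,430,0),('bracket',S,300,265,0),('carab',S,305,330,7),('postA',S,457,280,81),('postA',D,486,322,81)]:
    print(n,onz(m,u*k,v*k,z).round(0))
# wrist cam in tool frame
W=load('wrist0'); r,e,f=cam(W); T=R.from_euler('xyz',robot.current_eef_rot()).as_matrix()
print((T.T@(e-robot.current_tcp_pos())).round(1),(T.T@r).round(3))
```

```text
nut [584.  17.  16.]
nut [584.  11.  16.]
trayBackA [633.  80.   6.]
trayFrontA [520.  55.   6.]
trayBackC [ 688. -143.    6.]
trayBackA [627.  67.   6.]
trayFrontA [505.  38.   6.]
dish [580. 173.   0.]
dish [555. 171.   0.]
bracket [ 688. -218.    0.]
carab [756. -58.   7.]
postA [546.  34.  81.]
postA [527. -12.  81.]
[  68.2    0.5 -201.7] [[ 0.001 -0.969 -0.245]
 [ 1.     0.     0.   ]
 [-0.    -0.245  0.969]]
```

Run:
```python
from h import *
robot.move_gripper(0.0)
for i,(x,y) in enumerate([(650,70),(630,-30)]):
    robot.move_ptp([x,y,230],[np.pi,0,-2.92]); robot.sleep(.3)
    snap('wrist',f'w{i+1}'); im=cv2.imread(f'pics/w{i+1}.png'); cv2.imwrite(f'pics/w{i+1}b.png',cv2.resize(im,(800,600),interpolation=cv2.INTER_CUBIC))
print(robot.current_t(),robot.current_qpos(),robot.current_tcp_pos(),robot.current_gripper_width(),robot.current_contact_force())
```

```text
5.1833 [-2.22547828e-01  3.81920453e-01  1.24522691e+00  9.72388155e-05
  1.51450175e+00 -2.01642532e+00] [630.13264707 -28.9548328  229.94814772] 0.002279475050018231 [-0.1284666   0.33822003  0.02533662]
```

View pics/w1b.png

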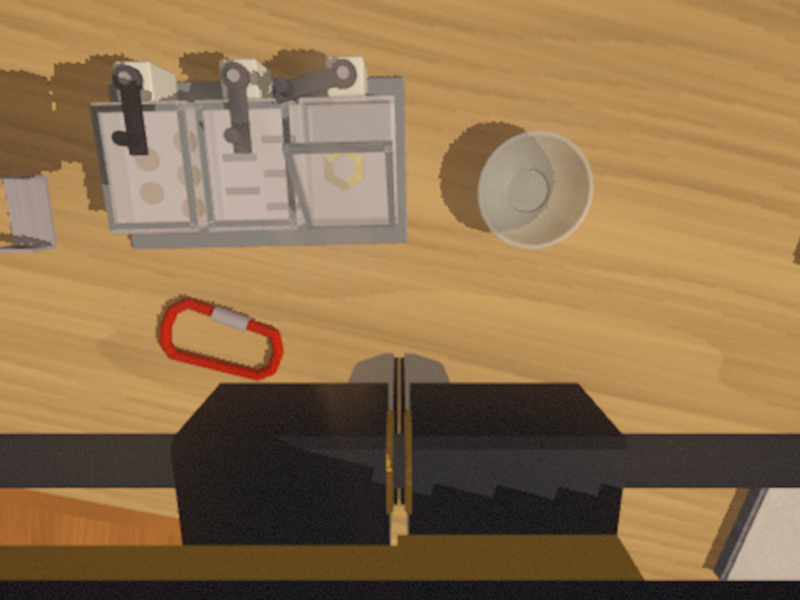

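View pics/w2b.png

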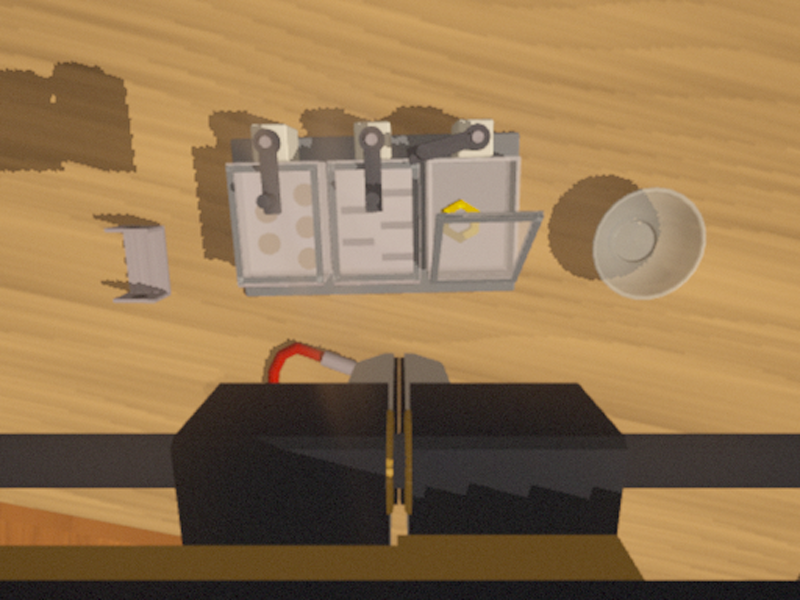

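Both wrist views are clear. In w2, the pivots are A (478,136), B (371,139) and C (266,141), A's arm points left to about (415,150), and the lid's free edge runs (437,214)–(542,213). I zoom in to pick exact pixels.

Run:
```python
import cv2
a=cv2.imread('pics/w1.png')[30:165,50:270]; b=cv2.imread('pics/w2.png')[70:195,140:355]
cv2.imwrite('pics/w1z.png',cv2.resize(a,None,fx=3.6,fy=3.6,interpolation=cv2.INTER_CUBIC)); cv2.imwrite('pics/w2z.png',cv2.resize(b,None,fx=3.6,fy=3.6,interpolation=cv2.INTER_CUBIC))
```

```text
(no output)
```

View pics/w1z.png

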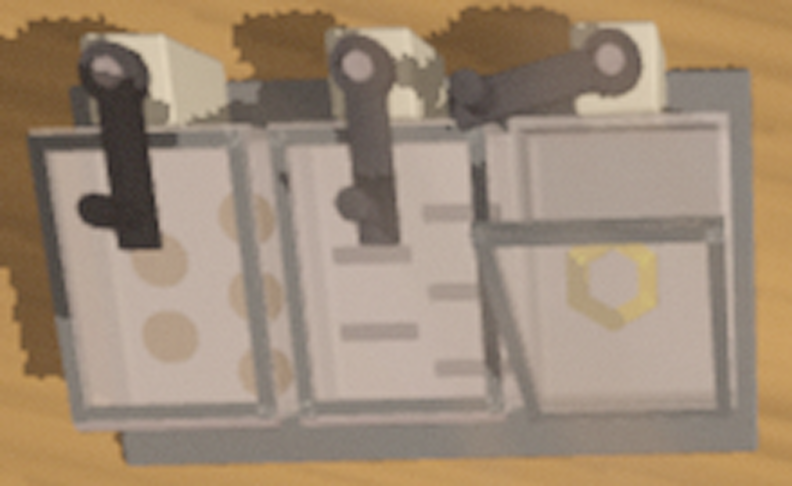

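View pics/w2z.png

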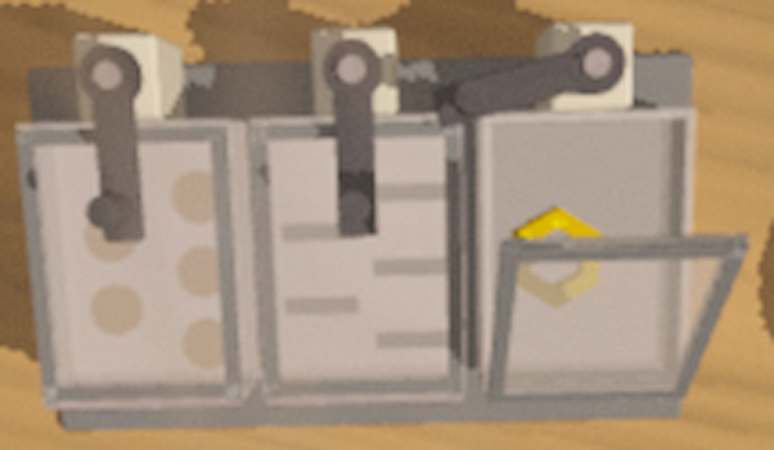

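Run:
```python
from h import *
A,B=load('w1'),load('w2')
p1={'pC':(104,66),'pB':(358,64),'pA':(609,60),'postC':(97,210),'postB':(350,203),'postA':(466,88),'lidR':(722,230),'lidL':(480,235),'trFR':(748,70),'trBR':(755,450)}
p2={'pC':(106,74),'pB':(350,68),'pA':(597,63),'postC':(103,211),'postB':(354,207),'postA':(465,97),'lidR':(745,240),'lidL':(505,248),'trFR':(692,55),'trBR':(682,415)}
P={}
for k in p1:
    a=(A,p1[k][0]/3.6+50,p1[k][1]/3.6+30); b=(B,p2[k][0]/3.6+140,p2[k][1]/3.6+70)
    p,e=tri(a,b); z=59 if k[0]=='p' and len(k)==2 else 81 if 'post' in k else 6
    P[k]=(onz(*a,z)+onz(*b,z))/2
    print(k,p.round(1),round(e,1),onz(*a,z).round(1),onz(*b,z).round(1))
d=P['pA']-P['pC']; yaw=np.arctan2(-d[0],d[1]); print('yaw piv',yaw,np.linalg.norm(d))
for k in 'BC':
    v=P['post'+k]-P['p'+k]; print(k,np.arctan2(v[1],v[0]),np.linalg.norm(v[:2]))
v=P['trBR']-P['trFR'];print('tray',np.arctan2(v[1],v[0]),np.linalg.norm(v))
v=P['postA']-P['pA']; print('A',np.arctan2(v[1],v[0])-yaw,np.linalg.norm(v[:2]))
```

```text
pC [ 560.2 -138.1   63.2] 1.1 [ 559.4 -140.2   59. ] [ 560.7 -139.3   59. ]
pB [542.4 -67.6  58.7] 0.3 [542.3 -67.4  59. ] [542.6 -67.6  59. ]
pA [525.    4.7  61.1] 0.4 [524.9   4.4  59. ] [524.6   5.   59. ]
postC [ 599.5 -129.6   76.1] 0.1 [ 599.3 -127.1   81. ] [ 599.  -128.4   81. ]
postB [581.5 -56.9  81.7] 0.0 [581.5 -57.1  81. ] [581.5 -56.9  81. ]
postA [543.6 -32.   72.8] 0.5 [544.2 -30.   81. ] [544.3 -32.3  81. ]
lidR [566.   48.6 111.9] 1.8 [561.4  45.9   6. ] [565.6  79.3   6. ]
lidL [581.9 -13.5 109. ] 0.4 [581.6 -35.8   6. ] [587.4  -3.9   6. ]
trFR [509.2  43.2   5.8] 0.1 [509.3  43.2   6. ] [509.2  43.2   6. ]
trBR [632.5  74.2   8.5] 1.1 [633.3  74.2   6. ] [632.4  75.    6. ]
yaw piv 0.23949292621693385 148.71134686033596
B 0.2621821625588529 40.47520866006397
C 0.29753114025946675 40.933451500596725
tray 0.24876511544304789 127.5173243314778
A -1.3121835406285245 40.80228437559555
```

Latch A is at about -1.31 rad and the lid at about 0.85 rad. At -1.3 the arm might just foul the lid's corner as it shuts, so I take a closer view to measure the angle properly.

Run:
```python
from h import *
robot.move_ptp([612,5,150],[np.pi,0,-2.90]); robot.sleep(.3)
snap('wrist','w3'); im=cv2.imread('pics/w3.png'); W=load('w3')
u,v=proj(W,[530,-15,59]); u,v=int(u),int(v); print(u,v)
x0,y0=max(u-80,0),max(v-60,0); print(x0,y0)
cv2.imwrite('pics/w3z.png',cv2.resize(im[y0:y0+120,x0:x0+160],None,fx=5,fy=5,interpolation=cv2.INTER_CUBIC))
cv2.imwrite('pics/w3b.png',cv2.resize(im,(800,600)))
print(robot.current_t())
```

```text
255 92
175 32
5.9833
```

View pics/w3z.png

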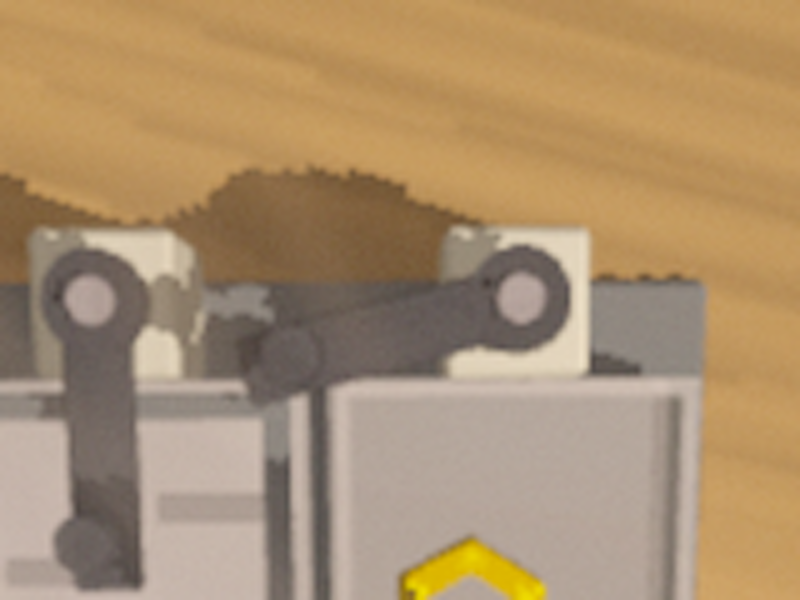

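View pics/w3b.png

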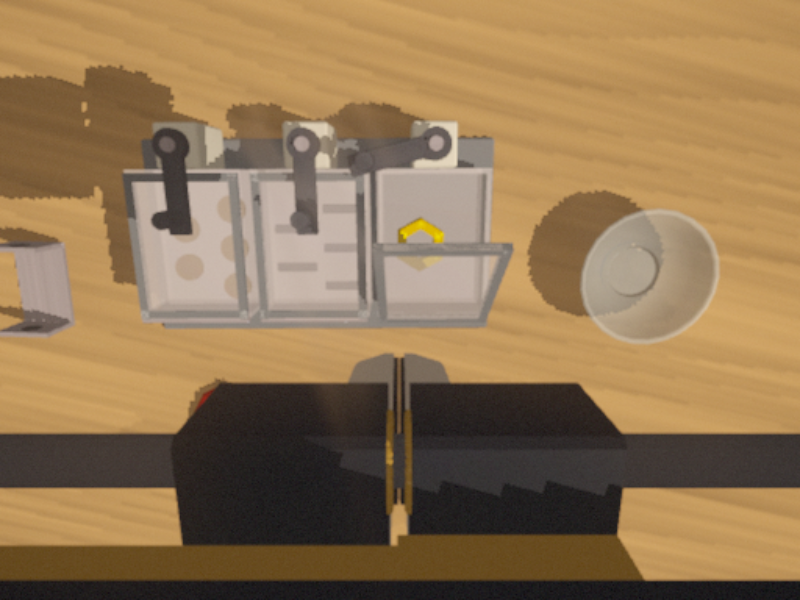

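Run:
```python
from h import *
W=load('w3')
g=lambda u,v,z:onz(W,u/5+175,v/5+32,z)
y=0.245
bx=np.array([np.cos(y),np.sin(y)]);by=np.array([-bx[1],bx[0]])
pv=g(520,298,59); print('pivA',pv.round(1),'pivB',g(90,300,59).round(1))
O=pv[:2]-(-58)*bx; print('O',O)
loc=lambda p:np.array([(p[:2]-O)@bx,(p[:2]-O)@by]).round(1)
for n,u,v,z in [('low1',490,345,59),('low2',258,403,59),('up1',475,285,59),('up2',310,328,59),('postA',290,352,81),('postB',84,545,81),('pivB',90,300,59),('boxFR',700,380,46),('boxFL',335,385,46),('boxFRin',690,395,46)]:
    print(n,loc(g(u,v,z)))
for a,b in [((490,345),(258,403)),((475,285),(310,328))]:
    d=loc(g(*b,59))-loc(g(*a,59)); print(np.arctan2(d[1],d[0]))
d=loc(g(290,352,81))-np.array([-58,0]); print(np.arctan2(d[1],d[0]),np.hypot(*d))
```

```text
pivA [524.7   4.5  59. ] pivB [542.8 -67.4  59. ]
O [580.97781705  18.6179644 ]
low1 [-50.2  -5.1]
low2 [-40.6 -45.6]
up1 [-60.2  -7.8]
up2 [-53.2 -36.3]
postA [-48.5 -38.4]
postB [-18.  -73.1]
pivB [-57.9 -74.2]
boxFR [-44.4  33.9]
boxFL [-43.8 -32.6]
boxFRin [-41.8  32.2]
-1.3380548150400715
-1.329949871553485
-1.3282701418902667 39.557679406153234
```

Latch A measures -1.33 rad, and the arm clears the closing lid's corner by about 0.8 mm by geometry. The bin origin is (581.0, 18.6) with yaw 0.245. I press the lid now, with force stops.

```bash
cat >> h.py <<'E'
Y=0.245; O=np.array([581.0,18.7])
def w(x,y,z): 
    c,s=np.cos(Y),np.sin(Y); return [O[0]+c*x-s*y,O[1]+s*x+c*y,z]
DOWN=[np.pi,0,Y-np.pi]
E
python3 - <<'E'
from h import *
robot.move_ptp(w(3,0,150),DOWN)
print(robot.move_linear(w(3,0,128),DOWN,speed=80,f_stop=10),robot.current_tcp_pos())
print(robot.move_linear(w(-26,0,62),speed=60,f_stop=20),robot.current_tcp_pos(),robot.current_contact_force())
r=robot.move_linear(w(-28,0,47),speed=25,f_stop=12); print(r,robot.current_tcp_pos().round(2),robot.current_contact_force())
snap('scene','s4');snap('side','d4')
print(robot.current_t())
E
```

```text
False [583.89224322  19.1802549  127.33195144]
False [556.28428014  12.35239756  62.39612383] [ 0.12813537 -0.20870276 -0.41472665]
False [553.87  11.92  47.  ] [-0.73110227  0.26799919 -0.46615882]
8.875
```

Run:
```python
import cv2
a=cv2.imread('pics/s4.png')[120:260,170:360]; b=cv2.imread('pics/d4.png')[120:270,200:370]
cv2.imwrite('pics/s4z.png',cv2.resize(a,None,fx=4,fy=4,interpolation=cv2.INTER_CUBIC)); cv2.imwrite('pics/d4z.png',cv2.resize(b,None,fx=4,fy=4,interpolation=cv2.INTER_CUBIC))
```

```text
(no output)
```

View pics/s4z.png

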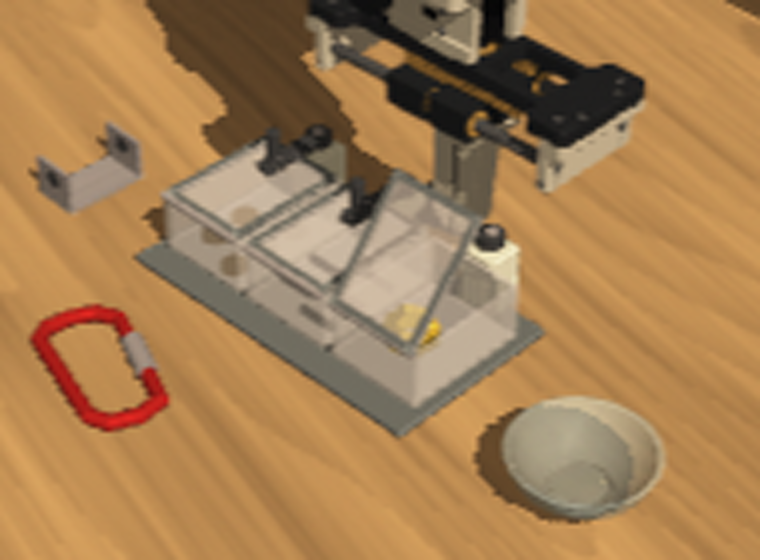

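View pics/d4z.png

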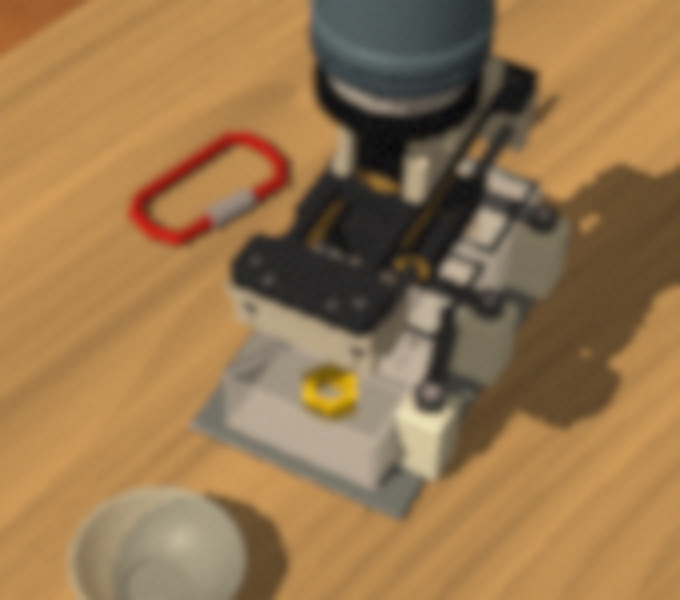

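The fingertip slipped down in front of the lid's free edge without meeting it, so the lid is still up. I lift straight out and measure the edge again.

Run:
```python
from h import *
robot.move_linear(w(-28,0,165),speed=150,f_stop=10)
robot.move_ptp([650,50,190],DOWN); robot.sleep(.2)
snap('wrist','w5');snap('scene','s5');snap('side','d5')
print(robot.current_t())
for n in('w5','s5','d5'):
    W=load(n);im=cv2.imread(f'pics/{n}.png');u,v=map(int,proj(W,[575,15,80]));print(n,u,v)
    h=(90,65) if n[0]=='w' else (60,45); x0,y0=max(u-h[0],0),max(v-h[1],0);s=4 if n[0]=='w' else 6;print(x0,y0,s)
    cv2.imwrite(f'pics/{n}z.png',cv2.resize(im[y0:v+h[1],x0:u+h[0]],None,fx=s,fy=s,interpolation=cv2.INTER_CUBIC))
```

```text
10.6667
w5 236 100
146 35 4
s5 277 179
217 134 6
d5 284 201
224 156 6
```

View pics/w5z.png

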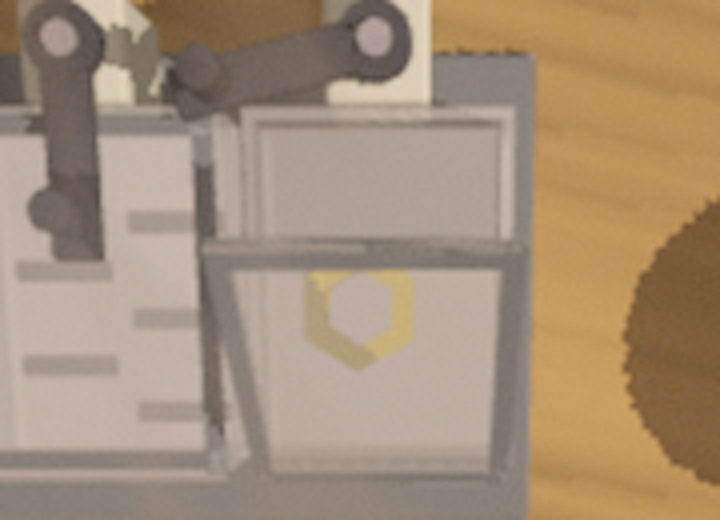

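View pics/s5z.png

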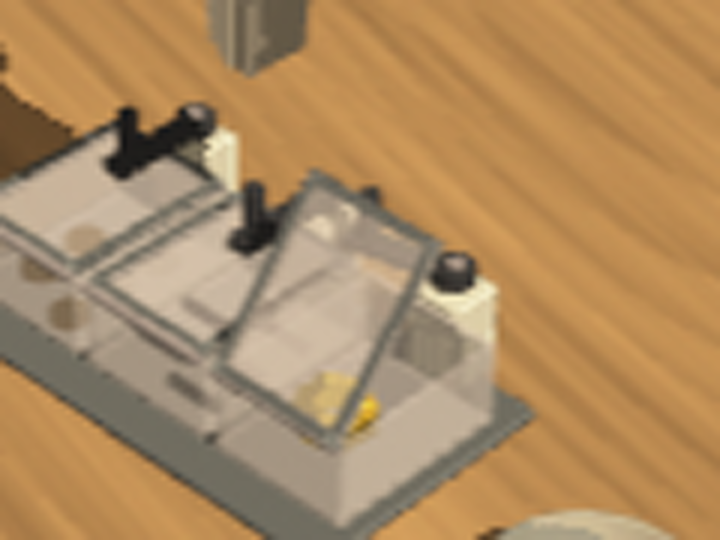

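View pics/d5z.png

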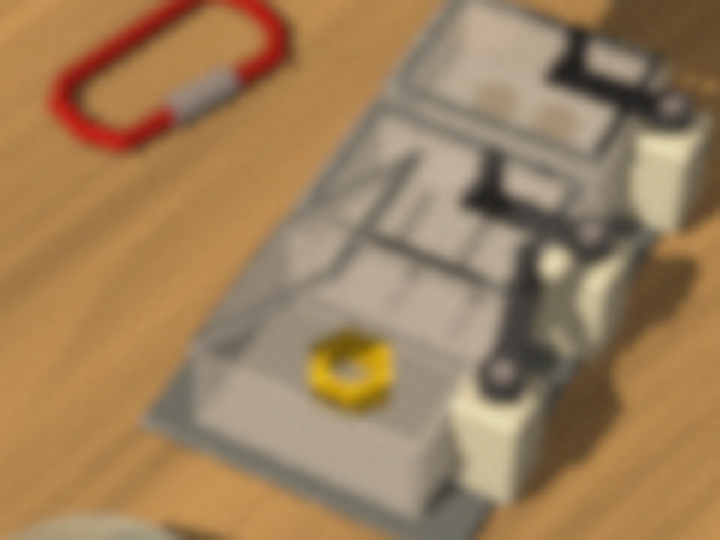

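Run:
```python
from h import *
W,S,D=load('w5'),load('s5'),load('d5')
ww=lambda u,v:(W,146+u/4,35+v/4); ss=lambda u,v:(S,217+u/6,134+v/6); dd=lambda u,v:(D,224+u/6,156+v/6)
def loc(p):
    c,s=np.cos(Y),np.sin(Y);d=p[:2]-O;return np.array([c*d[0]+s*d[1],-s*d[0]+c*d[1],p[2]]).round(1)
for n,a,b in [('L ws',ww(207,247),ss(318,176)),('R ws',ww(525,245),ss(437,243)),('L sd',ss(318,176),dd(415,153)),('R sd',ss(437,243),dd(333,272)),('L wd',ww(207,247),dd(415,153)),('R wd',ww(525,245),dd(333,272))]:
    p,e=tri(a,b); q=loc(p); print(n,q,round(e,1),'ang',np.arctan2(q[2]-46,45-q[0]))
d=onz(*ww(180,72),81); print('postA',loc(d))
```

```text
L ws [ -9.3 -31.8 108.5] 3.3 ang 0.8554886396147541
R ws [ -8.4  32.6 111.3] 0.5 ang 0.8853170452603165
L sd [ -8.8 -31.2 111.5] 5.2 ang 0.8831576291985597
R sd [ -9.3  29.8 111.5] 4.3 ang 0.8786163595390458
L wd [ -8.5 -32.5 113.6] 1.0 ang 0.901308959426242
R wd [ -9.5  31.8 116.8] 2.7 ang 0.9147594967997118
postA [-46.8 -42.1  81. ]
```

Run:
```python
from h import *
S=load('s5');u,v=proj(S,robot.current_tcp_pos());print((u-217)*6,(v-134)*6)
S=load('s4');u,v=proj(S,w(-28,0,47));print((u-170)*4,(v-120)*4)
for x in (-9,3): 
  u,v=proj(load('s5'),w(x,0,112)); print((u-217)*6,(v-134)*6)
im=cv2.imread('pics/s5.png')[90:200,200:340]; cv2.imwrite('pics/s5y.png',cv2.resize(im,None,fx=5.5,fy=5.5,interpolation=cv2.INTER_CUBIC))
```

```text
248.35989168457547 138.70765235665874
454.9614629243556 265.92947024890543
374.3556380537136 203.5398906117669
352.8056758087166 216.94847632549988
```

View pics/s5y.png

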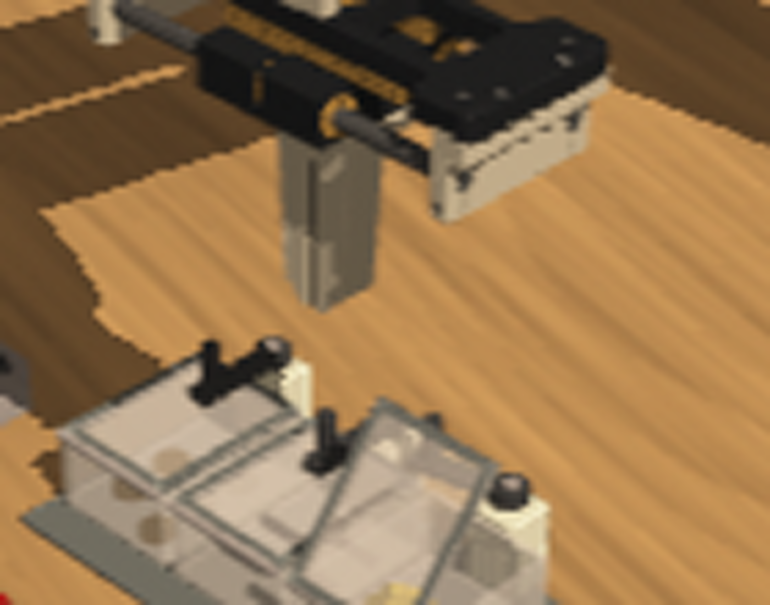

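The visible fingertip sits about 11 px higher in the scene view than the reported TCP projects, so the closed fingertip seems to end short of the TCP. I quantify that using the side and wrist views.

Run:
```python
from h import *
t=robot.current_tcp_pos();print(t)
S,D,W=load('s5'),load('d5'),load('w5')
for h in (0,10,20,25,30,40):
    p=t+[0,0,h]; a=proj(S,p); print(h,((a[0]-200)*5.5,(a[1]-90)*5.5),np.round(proj(D,p),1),np.round(proj(W,p),1))
W0=load('wrist0'); 
for h in(0,20,30):
  for s in(-46.5,46.5):
    q=np.array([159.779,526.284,181.953+h])+s*np.array([-np.sin(2.8467),np.cos(2.8467),0])*-1; print('open',h,np.array(proj(W0,q))/.64)
im=cv2.imread('pics/d5.png'); cv2.imwrite('pics/d5b.png',cv2.resize(im,(800,600)))
im=cv2.imread('pics/w5.png')[200:384,180:340]; cv2.imwrite('pics/w5y.png',cv2.resize(im,None,fx=3.2,fy=3.2))
```

```text
[649.4279039   49.60719514 190.16834434]
0 (np.float64(321.16323404419416), np.float64(369.1486813269372)) [246.  154.5] [253.5 222.2]
10 (np.float64(321.437727411242), np.float64(347.1374037246766)) [245.8 150.7] [253.4 227.4]
20 (np.float64(321.71583870570635), np.float64(324.83600907674287)) [245.6 146.8] [253.4 233.1]
25 (np.float64(321.85627350227276), np.float64(313.5747195035774)) [245.5 144.8] [253.4 236.2]
30 (np.float64(321.9976399305979), np.float64(302.23872355228656)) [245.4 142.8] [253.3 239.5]
40 (np.float64(322.2832050123344), np.float64(279.33961908498407)) [245.2 138.8] [253.3 246.5]
open 0 [286.34451867 346.86781786]
open 0 [509.80899064 347.06097737]
open 20 [274.99147551 363.91605848]
open 20 [520.99593885 364.13605135]
open 30 [268.4106895  373.79806295]
open 30 [527.48085233 374.03422691]
```

View pics/d5b.png

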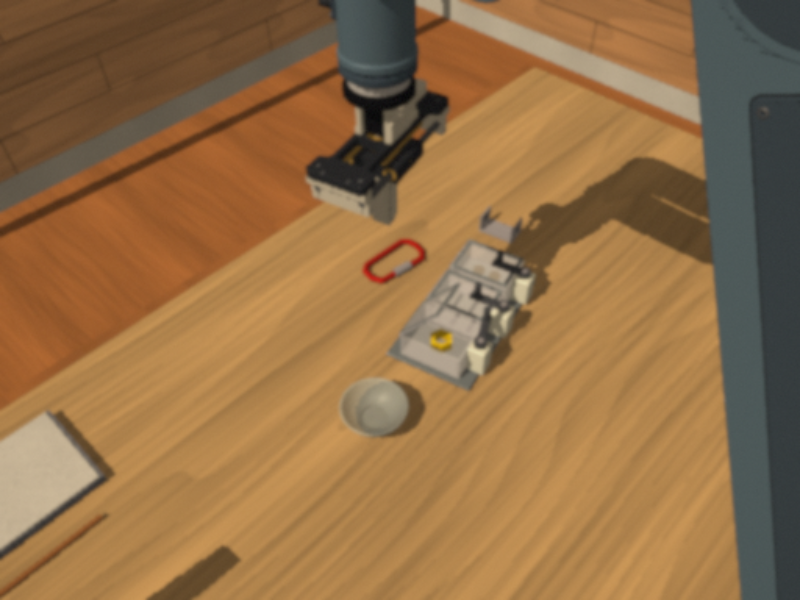

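View pics/w5y.png

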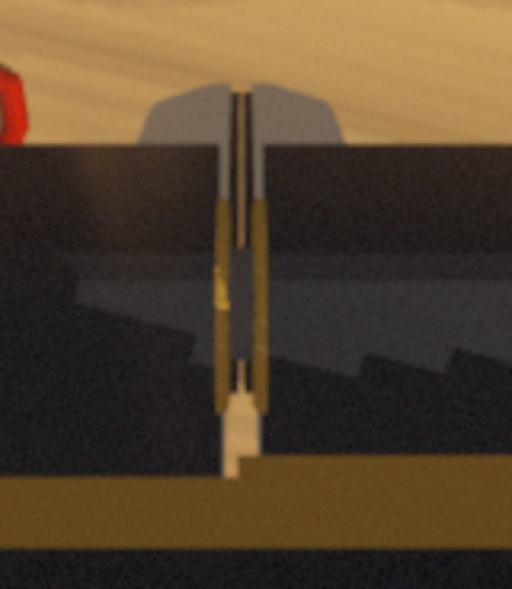

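Scene and side agree that the real fingertip ends about 27 mm above the reported TCP, purely along the axis. That explains the near miss. I retry with that offset, feeling for the contact.

Run:
```python
from h import *
H=27
robot.move_ptp(w(4,0,140),DOWN)
print(robot.move_linear(w(4,0,80),speed=60,f_stop=2.5),robot.current_tcp_pos().round(1),robot.current_contact_force().round(2),robot.current_t())
snap('scene','s6')
im=cv2.imread('pics/s6.png')[130:240,200:340]; cv2.imwrite('pics/s6z.png',cv2.resize(im,None,fx=5.5,fy=5.5,interpolation=cv2.INTER_CUBIC))
```

```text
False [585.3  19.6  80.5] [1.02 0.18 0.48] 12.2583
```

View pics/s6z.png

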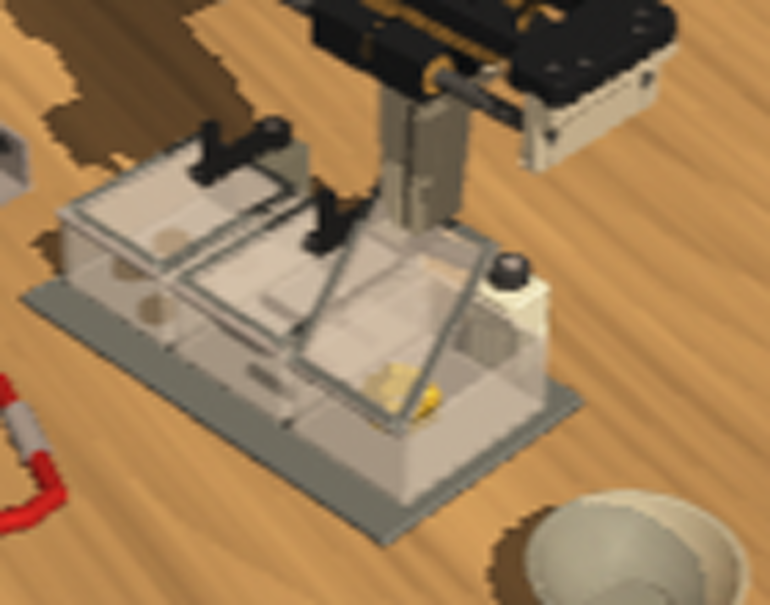

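The finger is now on top of the lid near its free edge (fingertip at about (415,225)), and the lid is just being pressed. I continue down and forward to shut it.

Run:
```python
from h import *
print(robot.move_linear(w(-22,0,38),speed=50,f_stop=20),robot.current_tcp_pos().round(1),robot.current_contact_force().round(2))
z=38;r=False
r=robot.move_linear(w(-28,0,14),speed=20,f_stop=12); print(r,robot.current_tcp_pos().round(2),robot.current_contact_force().round(2),robot.current_t())
snap('scene','s7')
im=cv2.imread('pics/s7.png')[130:240,200:340]; cv2.imwrite('pics/s7z.png',cv2.resize(im,None,fx=5.5,fy=5.5,interpolation=cv2.INTER_CUBIC))
```

```text
False [559.8  13.3  38.2] [0.37 0.16 0.28]
False [553.77  11.93  14.03] [0.57 0.46 0.61] 14.8333
```

View pics/s7z.png

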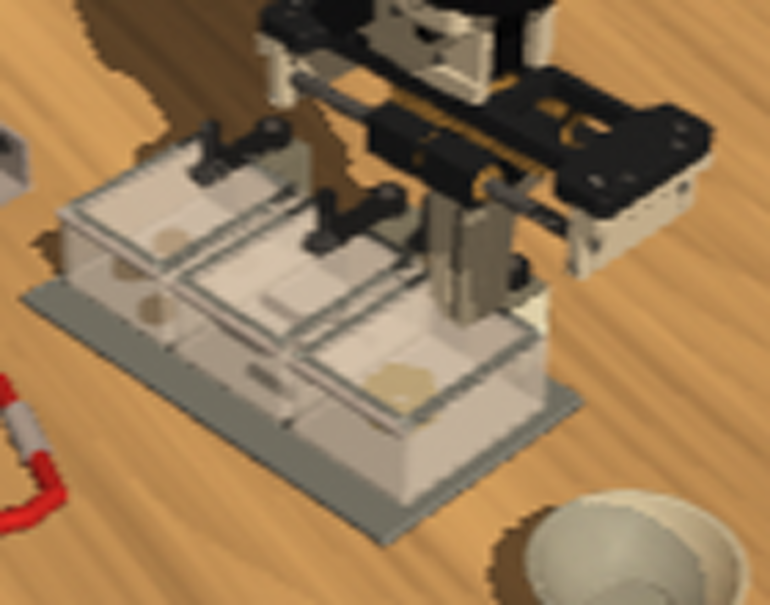

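Run:
```python
from h import *
S=load('s7');t=robot.current_tcp_pos()
for h in(20,27,33,36,40):
    a=proj(S,t+[0,0,h]);print(h,(a[0]-200)*5.5,(a[1]-130)*5.5)
for d in (1,2,3,4,5,6):
    r=robot.move_linear(w(-28,0,14-d),speed=15,f_stop=8)
    print(d,r,robot.current_tcp_pos().round(2)[2],robot.current_contact_force().round(2),robot.current_joint_efforts().round(2)[1:3])
    if r: break
print(robot.current_t())
snap('scene','s8');snap('side','d8')
im=cv2.imread('pics/s8.png')[130:240,200:340]; cv2.imwrite('pics/s8z.png',cv2.resize(im,None,fx=5.5,fy=5.5,interpolation=cv2.INTER_CUBIC))
```

```text
20 459.3458186935354 333.75119840336384
27 460.05131822847784 321.30503478825284
33 460.6604459642481 310.55902704990035
36 460.96655145156785 305.15882649700154
40 461.3763025329648 297.930148449819
1 False 13.4 [-1.7   0.18  4.62] [-45.5  -21.86]
2 False 13.07 [-2.84 -0.66 10.23] [-42.63 -21.3 ]
3 False 12.79 [-5.7   0.39 16.13] [-39.97 -20.8 ]
4 False 12.5 [-7.23  0.17 20.92] [-37.31 -20.31]
5 False 12.19 [-8.77  0.13 26.85] [-34.65 -19.82]
6 False 11.92 [-11.32   0.58  31.58] [-31.98 -19.32]
16.3833
```

View pics/s8z.png

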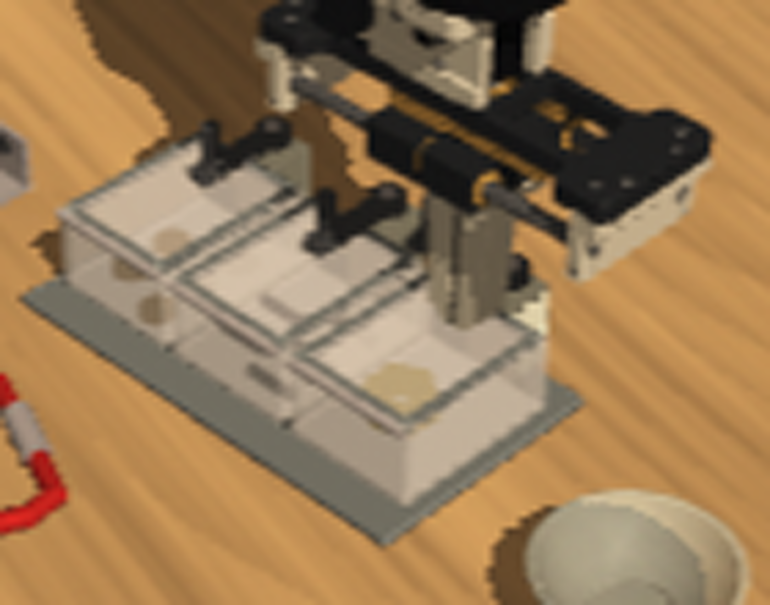

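There is a hard stop at command z = 13.7 (up to about 31 N), so the lid is on its stop and the true tip offset is about 36 mm. I lift off and check the lid and latch from above.

Run:
```python
from h import *
robot.move_linear(w(-28,0,100),speed=200)
robot.move_ptp([612,5,130],DOWN); robot.sleep(.2)
snap('wrist','w9'); snap('side','d9')
im=cv2.imread('pics/w9.png'); W=load('w9')
u,v=map(int,proj(W,[545,-5,59])); x0,y0=max(u-80,0),max(v-60,0); print(x0,y0,robot.current_t(),robot.current_contact_force().round(2))
cv2.imwrite('pics/w9z.png',cv2.resize(im[y0:y0+120,x0:x0+160],None,fx=5,fy=5,interpolation=cv2.INTER_CUBIC))
im=cv2.imread('pics/d9.png')[150:260,210:350]; cv2.imwrite('pics/d9z.png',cv2.resize(im,None,fx=5,fy=5,interpolation=cv2.INTER_CUBIC))
```

```text
180 56 17.7583 [-0.67 -0.23  0.66]
```

View pics/w9z.png

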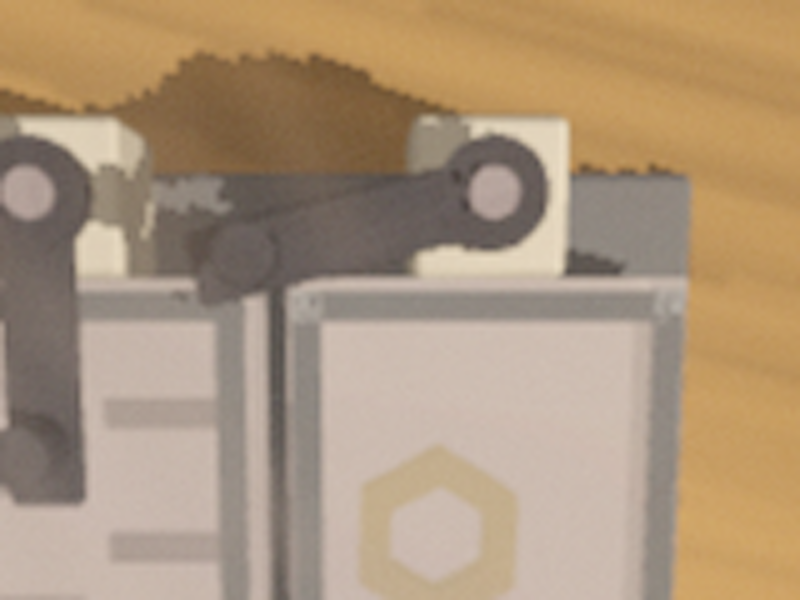

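View pics/d9z.png

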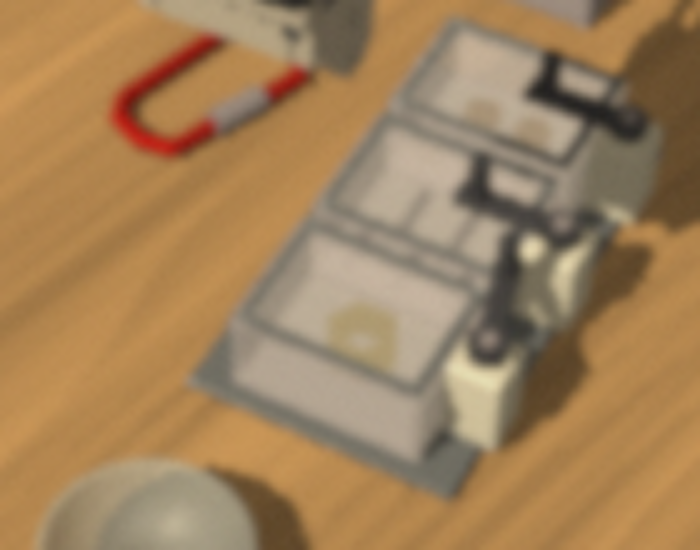

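The lid is flush shut, level with its neighbours, and the latch is unmoved. Now I push the post round, turning the finger to follow the arc, to about -0.1 rad, and then look.

```bash
cat >> h.py <<'E'
def fp(th,off,z,r=36):
    x=-58+r*np.cos(th)+off*np.sin(th); y=r*np.sin(th)-off*np.cos(th)   # off behind along tangent
    yaw=Y+th+np.pi/2-np.pi
    return w(x,y,z),[np.pi,0,yaw]
E
python3 - <<'E'
from h import *
ths=np.linspace(-1.33,-0.1,12); Z=33
for th in [-1.33,-.7,0]: print(th,np.round(robot.inverse_kinematics(*fp(th,12.5,Z)),2))
p,o=fp(-1.33,35,125); robot.move_ptp(p,o)
p,o=fp(-1.33,35,Z); print(robot.move_linear(p,o,speed=120,f_stop=8),robot.current_t())
for th in ths:
    p,o=fp(th,12.5,Z); 
    r=robot.move_linear(p,o,speed=30 if th>-1.3 else 60,f_stop=8); print(round(th,2),r,robot.current_contact_force().round(1))
    if r: break
print(robot.current_t()); snap('scene','s10');snap('wrist','w10')
im=cv2.imread('pics/s10.png')[110:230,190:350]; cv2.imwrite('pics/s10z.png',cv2.resize(im,None,fx=5,fy=5,interpolation=cv2.INTER_CUBIC))
E
```

```text
-1.33 [-0.27  0.37  1.77  0.    0.99 -2.33]
-0.7 [-0.24  0.41  1.72 -0.    1.01 -2.93]
0 [-0.2   0.42  1.69 -0.    1.02  2.7 ]
False 19.2
-1.33 False [ 0.5 -0.4 -0.5]
-1.22 False [-0.7 -0.6 -0. ]
-1.11 False [0.9 1.1 0.8]
-0.99 False [ 1.  -1.2 -0.1]
-0.88 False [0.2 0.  0.6]
-0.77 False [ 0.2  0.  -0.2]
-0.66 False [-0.2  0.3  0.3]
-0.55 False [-0.1 -0.4 -1. ]Traceback (most recent call last):
  File "<stdin>", line 8, in <module>
bench.MotionError: the arm cannot follow that straight line within its joint ranges
```

Joint 6 reaches its range at about -0.6 rad. From here I can keep the yaw fixed and just translate along the arc. First a look.

Run:
```python
from h import *
print(robot.current_t(),robot.current_tcp_pos(),robot.current_eef_rot()); snap('scene','s10');snap('wrist','w10')
im=cv2.imread('pics/s10.png')[110:230,190:350]; cv2.imwrite('pics/s10z.png',cv2.resize(im,None,fx=5,fy=5,interpolation=cv2.INTER_CUBIC))
```

```text
21.7667 [555.28271369 -18.04663512  32.98480227] [ 3.14158081e+00  4.13322066e-05 -1.87792336e+00]
```

View pics/s10z.png

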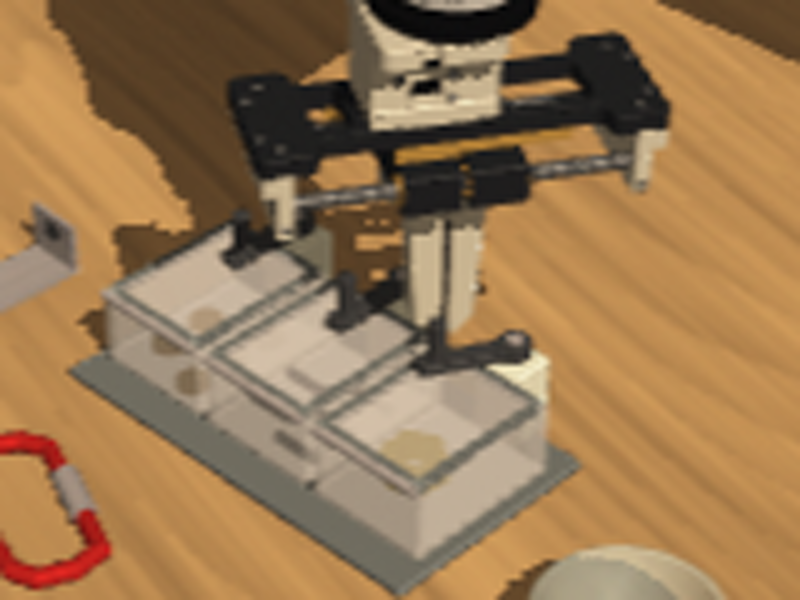

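View pics/w10.png

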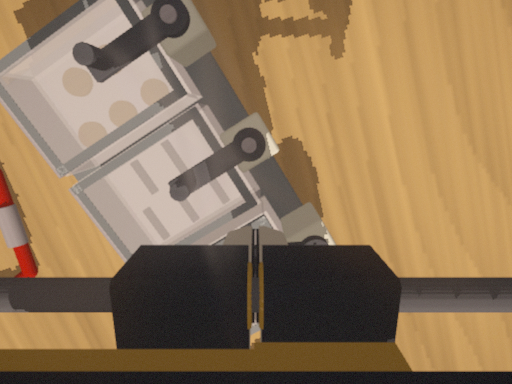

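The arm is now at about -0.5 with the finger behind the post (post at (435,345) in the zoom), and the neighbours are clear. I continue with fixed yaw to -0.08.

```bash
cat >> h.py <<'E'
T0=-0.552
def fq(th,z,off=12.5):
    x=-58+40*np.cos(th)-4*np.cos(T0)+off*np.sin(T0); y=40*np.sin(th)-4*np.sin(T0)-off*np.cos(T0); return w(x,y,z)
E
python3 - <<'E'
from h import *
for th in np.linspace(-.552,-.08,6):
    r=robot.move_linear(fq(th,33),speed=30,f_stop=8); print(round(th,2),r,robot.current_contact_force().round(1))
    if r: break
robot.move_linear(fq(-.08,33,22),speed=60)
robot.move_linear(fq(-.08,120,22),speed=200)
robot.move_ptp([625,10,130],DOWN); robot.sleep(.2)
print(robot.current_t()); snap('wrist','w11'); W=load('w11')
im=cv2.imread('pics/w11.png'); u,v=map(int,proj(W,[550,-10,59])); x0,y0=max(u-80,0),max(v-60,0); print(x0,y0)
cv2.imwrite('pics/w11z.png',cv2.resize(im[y0:y0+120,x0:x0+160],None,fx=5,fy=5,interpolation=cv2.INTER_CUBIC))
E
```

```text
-0.55 False [1.  0.3 0.6]
-0.46 False [-0.  -0.2 -0.7]
-0.36 False [-0.2  0.5  0.4]
-0.27 False [-0.1 -1.3  0.6]
-0.17 False [ 0.5  0.2 -0.7]
-0.08 False [-0.   0.6 -0.6]
25.5917
172 41
```

View pics/w11z.png

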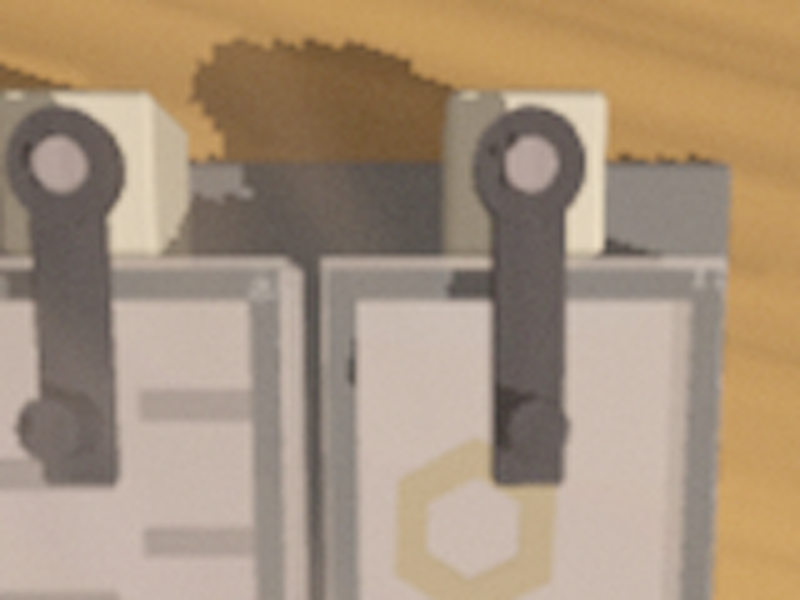

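The arm lies almost straight back. I measure A's and B's arm edges the same way to compare their angles.

```bash
cat > meas.py <<'E'
from h import *
def meas(n):
    W=load(n); g=cv2.cvtColor(cv2.imread(f'pics/{n}.png'),cv2.COLOR_BGR2GRAY).astype(float)
    g=cv2.GaussianBlur(g,(0,0),.7)
    for nm,y0 in(('A',0),('B',-74)):
        R_,L_=[],[]
        for x in np.r_[-38:-26:1.5]:   # between knob and post
            def val(d): 
                u,v=proj(W,w(x,y0+d,59)); return cv2.getRectSubPix(g.astype(np.float32),(1,1),(u,v))[0,0]
            ds=np.arange(-11,11.1,.25); pr=np.array([val(d) for d in ds]); gr=np.gradient(pr)
            L_.append((x,ds[gr.argmin()])); R_.append((x,ds[gr.argmax()]))
        for s,q in(('-y',L_),('+y',R_)):
            q=np.array(q); k=np.polyfit(q[:,0],q[:,1],1); print(nm,s,'angle',round(np.arctan(k[0]),3),'mid',round(np.median(q[:,1]),2))
        q=(np.array(L_)+np.array(R_))/2; print(nm,'mid-offset',np.median(q[:,1]).round(2))
E
python3 - <<'E'
from meas import *
meas('w11')
W=load('w11'); g=lambda u,v,z:onz(W,u/5+172,v/5+41,z)
def loc(p):
    c,s=np.cos(Y),np.sin(Y);d=p[:2]-O;return np.array([c*d[0]+s*d[1],-s*d[0]+c*d[1]])
def ang(a,b): d=loc(b)-loc(a); return round(float(np.arctan2(d[1],d[0])),3),loc(a).round(1),loc(b).round(1)
print('A L',ang(g(496,230,59),g(494,480,59)),'R',ang(g(566,230,59),g(563,480,59)))
print('B L',ang(g(33,240,59),g(46,480,59)),'R',ang(g(103,220,59),g(117,480,59)))
print('A piv-post',ang(g(531,163,59),g(540,428,81))); print('B piv-post',ang(g(58,164,59),g(49,430,81)))
print('box front',ang(g(330,260,46),g(725,260,46)))
E
```

```text
A -y angle -0.0 mid -6.5
A +y angle 0.028 mid 5.62
A mid-offset -0.44
B -y angle 0.059 mid -6.0
B +y angle 0.05 mid 6.75
B mid-offset 0.38
A L (0.005, array([-48.2,  -5.3]), array([-8.9, -5.2])) R (0.011, array([-48.2,   5.8]), array([-9. ,  6.3]))
B L (0.0, array([-46.6, -79.2]), array([ -8.9, -79.2])) R (0.011, array([-49.7, -67.9]), array([ -8.9, -67.4]))
A piv-post (0.014, array([-58.3,   0.1]), array([-18.2,   0.6]))
B piv-post (0.029, array([-58.1, -74.6]), array([-17.8, -73.4]))
box front (1.572, array([-44.4, -32.5]), array([-44.5,  33.8]))
```

```bash
cat > meas.py <<'E'
from h import *
def meas(n,x1=-24):
    W=load(n); g=cv2.cvtColor(cv2.imread(f'pics/{n}.png'),cv2.COLOR_BGR2GRAY).astype(np.float32)
    for nm,y0 in(('A',0),('B',-74),('C',-148)):
        ms=[];LR=[]
        for x in np.r_[-44:x1:.75]:
            ds=np.arange(-10,10.01,.2)
            pr=np.array([cv2.getRectSubPix(g,(1,1),tuple(map(float,proj(W,w(x,y0+d,59)))))[0,0] for d in ds])
            gr=np.diff(pr); c=(ds[1:]+ds[:-1])/2
            a=(c<-2)&(gr<0); b=(c>2)&(gr>0)
            l=(c[a]*gr[a]**2).sum()/(gr[a]**2).sum(); r=(c[b]*gr[b]**2).sum()/(gr[b]**2).sum(); LR.append((x,l,r))
        q=np.array(LR); 
        def fit(y):
            k=np.polyfit(q[:,0],y,1); e=y-np.polyval(k,q[:,0]); m=abs(e)<1.5*np.median(abs(e))+.1; k=np.polyfit(q[m,0],y[m],1); return round(k[0],3),round(np.polyval(k,-35),2)
        print(n,nm,'L',fit(q[:,1]),'R',fit(q[:,2]),'mid',fit((q[:,1]+q[:,2])/2))
E
python3 - <<'E'
from meas import *
meas('w11'); meas('w11',-14)
W=load('w11')
im=cv2.imread('pics/w11.png')
for y0 in(0,-74,-148):
    pts=np.array([proj(W,w(x,y0+d,59)) for x,d in[(-58,0),(-8,0),(-8,6),(-8,-6),(-44,6),(-44,-6)]])
    for p in pts: cv2.circle(im,tuple((p*16).round().astype(int)),12,(0,0,255),-1,shift=4)
cv2.imwrite('pics/w11o.png',cv2.resize(im[41:161,92:332],None,fx=3.3,fy=3.3,interpolation=cv2.INTER_NEAREST))
E
```

```text
w11 A L (np.float64(0.029), np.float64(-6.31)) R (np.float64(0.019), np.float64(5.62)) mid (np.float64(0.024), np.float64(-0.36))
w11 B L (np.float64(0.053), np.float64(-6.11)) R (np.float64(0.002), np.float64(6.62)) mid (np.float64(0.031), np.float64(0.24))
w11 C L (np.float64(0.013), np.float64(-5.19)) R (np.float64(0.008), np.float64(8.12)) mid (np.float64(0.013), np.float64(1.45))
w11 A L (np.float64(0.025), np.float64(-6.28)) R (np.float64(0.022), np.float64(5.63)) mid (np.float64(0.026), np.float64(-0.37))
w11 B L (np.float64(-0.129), np.float64(-5.96)) R (np.float64(-0.005), np.float64(6.61)) mid (np.float64(-0.06), np.float64(0.24))
w11 C L (np.float64(-0.014), np.float64(-5.17)) R (np.float64(0.001), np.float64(8.11)) mid (np.float64(-0.009), np.float64(1.47))
```

View pics/w11o.png

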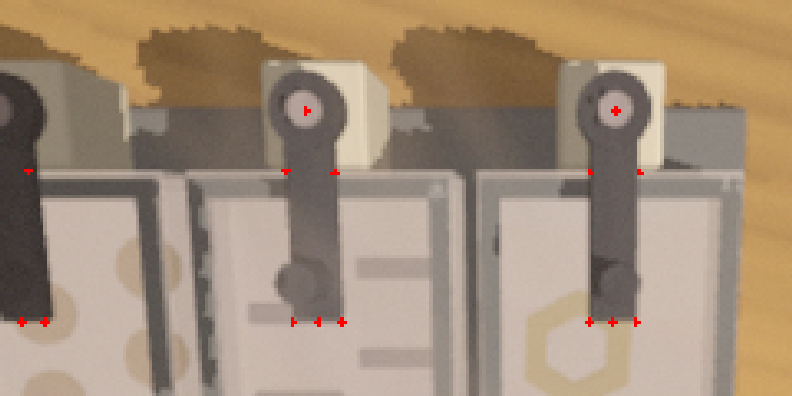

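A agrees with its neighbours to about 0.02 rad. I take one more measurement from another viewpoint, plus a general scene check.

Run:
```python
from meas import *
robot.move_ptp([630,-25,120],DOWN); robot.sleep(.2); snap('wrist','w12'); meas('w12')
robot.move_ptp([625,30,170],DOWN); robot.sleep(.2); snap('wrist','w13'); meas('w13')
robot.move_ptp([640,0,230],DOWN); robot.sleep(.3)
snap('scene','s12'); print(robot.current_t(),robot.current_contact_force().round(2))
im=cv2.imread('pics/s12.png')[110:260,170:350]; cv2.imwrite('pics/s12z.png',cv2.resize(im,None,fx=4,fy=4,interpolation=cv2.INTER_CUBIC))
for n in('w12','w13'):
    W=load(n);im=cv2.imread(f'pics/{n}.png');u,v=map(int,proj(W,[555,-30,59]));cv2.imwrite(f'pics/{n}z.png',cv2.resize(im[max(v-60,0):v+60,max(u-90,0):u+90],None,fx=4.4,fy=4.4,interpolation=cv2.INTER_CUBIC))
```

```text
w12 A L (np.float64(0.007), np.float64(-7.03)) R (np.float64(0.008), np.float64(5.29)) mid (np.float64(0.005), np.float64(-0.85))
w12 B L (np.float64(0.0), np.float64(-6.1)) R (np.float64(-0.008), np.float64(5.96)) mid (np.float64(-0.002), np.float64(-0.08))
w12 C L (np.float64(0.009), np.float64(-5.4)) R (np.float64(0.0), np.float64(7.45)) mid (np.float64(0.004), np.float64(1.02))
w13 A L (np.float64(0.047), np.float64(-6.15)) R (np.float64(-0.001), np.float64(5.77)) mid (np.float64(0.025), np.float64(-0.18))
w13 B L (np.float64(0.039), np.float64(-5.96)) R (np.float64(-0.001), np.float64(6.94)) mid (np.float64(0.02), np.float64(0.49))
w13 C L (np.float64(0.006), np.float64(-5.1)) R (np.float64(0.007), np.float64(8.11)) mid (np.float64(0.007), np.float64(1.5))
27.5417 [ 0.31 -1.04  0.84]
```

View pics/s12z.png

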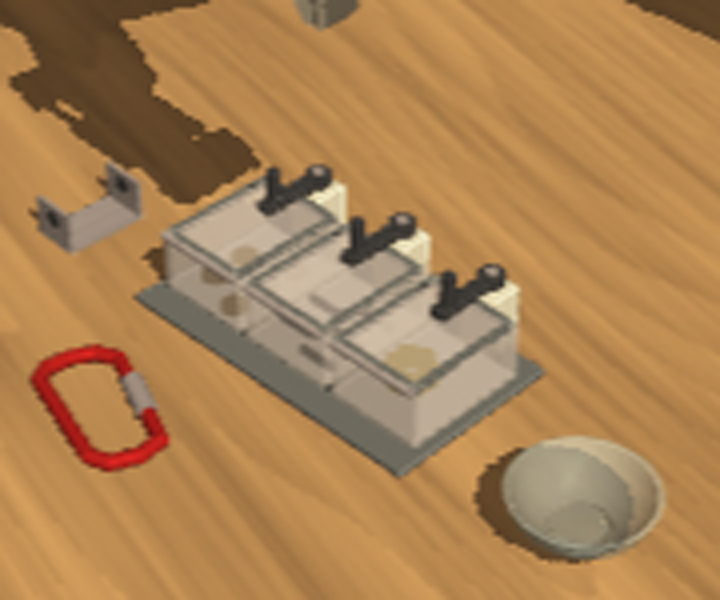

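View pics/w12z.png

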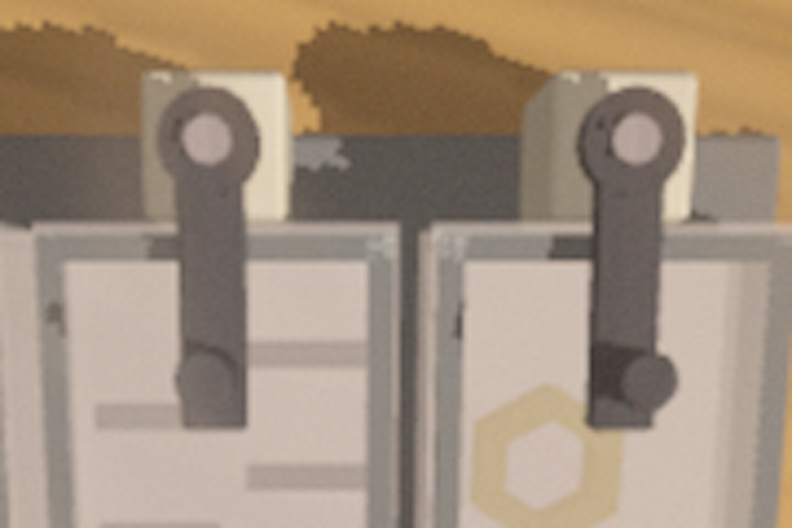

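All three views put A within 0.01 rad of B. The lid is level, and the dish, carabiner and bracket look unmoved. I hand in.

```bash
python3 -c "
from bench import robot
robot.hand_in(); print(robot.current_t())"
```

```text
the job is handed in; nothing more can be done
the job is handed in; nothing more can be done
```

The lid is shut on its stop and the latch arm now points straight back across it. The job was handed in at about 27.5 s, with the hand raised well clear.

**What I did:** I pressed the lid down with the closed fingertips until it met its stop, at up to about 31 N. I checked from above that it was flush with its neighbours before touching the latch. Then I pushed the latch post round its arc from about -1.33 rad.

**Last checks:**
- **Latch angle:** the edge fits in three wrist views put the arm within about 0.01 rad of the neighbouring arm. Individual readings scattered by about 0.03 rad, so I take the angle as 0 ± 0.03.
- **Lid and surroundings:** in the last scene picture the lid is level with the other two. By eye the neighbours' arms, dish, carabiner and bracket look unmoved.

**What went wrong or disagreed:**
- **First press missed:** the closed fingertips turned out to end about 36 mm short of the reported TCP, so the finger passed in front of the lid's edge with no contact force. I corrected for this using the pictures and the contact height.
- **Force stop:** during the final press in 1 mm steps the 8 N stop never tripped, because the force built up step by step. I did not cap it below 31 N as intended.
- **Joint 6 range:** it blocked turning the finger further at -0.55 rad, so I finished the push at a fixed yaw.
- **Arm position:** the arm ended near 0 although I had aimed for -0.08 as an intermediate stop, probably because the finger is slightly thicker or offset from what I assumed.

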